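# Find and open the released bay of a sample cooler

## Robot

A 6-joint arm with a two-finger parallel gripper is mounted at the origin on a cart in front of the work surface, level with it; the furniture and walls round the work are solid. World frame = base frame: x ahead of the robot, y to its left, z up, the work surface at z = 0. Lengths are in m, angles in rad, forces in N, time in s.
With the tool pointing down it reaches from about 0.35 to 0.8 m from the base axis. Payload 7.3 kg.
Tool frame: the origin (TCP) lies between the finger pads; the fingertips stand 25 mm ahead of it and the grasp point (between the pads) lies 6 mm ahead of it (r.tip_extent is the distance from the TCP to the fingertips, in m); z points along the fingers, y is the line along which they close (so a half turn about z gives the same grasp; the last joint's range is limited). The gripper opens to 85 mm and grips with 20 to 120 N. Pads are 22 mm wide; open, the fingers measure 114 mm over their backs; the gripper's body (76 mm by 85 mm) begins 54 mm behind the grasp point. The pads swing forward as they close: fully open they stand 13 mm farther back than shut.
Start: joints at [-1.336, 0.342, 1.524, -0, 1.275, -0.146], TCP at [0.195, -0.487, 0.256] pointing down, gripper open.
Joint ranges: [-2.53, 2.53], [-0.77, 2.02], [0.04, 2.7], [-1, 4.14], [0.28, 2.66], [-3.11, 3.11]. Speed limits (rad/s): [2.57, 2.57, 3.14, 3.14, 3.14, 3.14].

## Interface

Orientations are given as a unit quaternion [x, y, z, w].
In Python, from workcell import r, command_gripper, optics gives the robot as it stands. The module is installed in compiled form; this text tells all that it offers. Calls block until the motion is done:
- r.reach(position, orientation): joint-space move of the TCP to a pose.
- r.move_straight(position, orientation=None, speed=0.15, max_force=None): straight line of the TCP; orientation=None keeps the orientation; speed is the mean speed in m/s. With max_force (N) it stops when the force on the tool has changed by that much, and returns True; else False.
- r.movej(angles): joint-space move.
- command_gripper(opening, force=None): finger opening in m; force is the grip in N (None keeps the last); returns when the fingers have stopped.
- r.hold(seconds).
- r.solve_ik(position, orientation): joint angles nearest the present ones, or None.
- r.read_state(): the state.
- optics.get_image(name): name is "scene" or "top"; returns (picture, depth): 384x512x3 uint8, red, green, blue; 384x512 float32, m along the optical axis (not along the pixel's ray), 0 where there is no reading.
- optics.camera_model(name): a dict with "K" (3x3 intrinsics, pixels), "R" (3x3) and "t" (3): a world point X has camera coordinates R X + t. Camera axes: x right, y down, z forward; pixel columns grow to the right and rows downward; lengths in m; the calibration is good to about 2 mm. A picture is of the moment at which its call begins. camera_model takes no time and is no camera call.
A pose or a line that the arm cannot do raises r.PlanningError and nothing moves.
- r.finish_job(): hands the job in, once; it reports no verdict.
The state is a dict: "time_s": time; "joint_positions": joint angles; "dq": joint speeds; "tau": joint torques, N m; "eef_pos": TCP position; "eef_rot": TCP orientation; "contact_force": force on the tool from outside, world axes, zero at the start; "torque": the same for the moment, N m; "grip_width": finger opening in m.
Only numpy, scipy, OpenCV 4.12 (cv2) and the standard library are available. Lean on these libraries where they do the work, as an engineer would, in place of code of your own. Each camera call takes 0.05 s, during which the arm holds its last target. There are 200 camera calls.

## Task

The sample cooler has finished with one of its four bays and has unlocked that bay's cover only, but its display is dark and the covers look alike. With the fingertips press the ribbed rear ends of the covers, one cover after another and without forcing those that stay firm, until you find the one that rocks; press its ribbed end well down so that its front edge stands up, then push that edge from the front right over to the back, so that the cover is left fully open, leaning back past upright. Pick nothing up and leave everything on and around the cooler where it is.

Things in the scene. Friction and masses are not known exactly. Their poses are not given: they have to be found in the camera images.
- cooler: sample cooler fixed on the bench: white box 190 deep x 348 wide x 80 mm high. Origin: centre of underside; x to its back, y to its left, z up. Flush in its top (z = 80 mm) four equal grey covers, 123 long (x -48 to +75), 74 wide, 5 mm thick. Before them a flat strip 45 mm deep, behind an 18 mm rim. Three covers are blocked from below by hidden plungers, one is free, each time another one
- cover_a (a joint): hinge angle of the leftmost cover (rad): 0 shut, grows as the ribbed tail goes down and the front edge up; 1.57 upright, 1.75 leaning back on its stop. Hinge line along y at x = +27, z = 77.5 mm of the cooler: 75 mm of cover before it, 48 mm tail behind. If free, 2 to 5 N on the tail tips it (pressing before the hinge does nothing) and it stays where left; blocked, it gives under 1 mm
- cover_b (a joint): hinge angle of the second from left cover (rad): 0 shut, grows as the ribbed tail goes down and the front edge up; 1.57 upright, 1.75 leaning back on its stop. Hinge line along y at x = +27, z = 77.5 mm of the cooler: 75 mm of cover before it, 48 mm tail behind. If free, 2 to 5 N on the tail tips it (pressing before the hinge does nothing) and it stays where left; blocked, it gives under 1 mm
- cover_c (a joint): hinge angle of the third from left cover (rad): 0 shut, grows as the ribbed tail goes down and the front edge up; 1.57 upright, 1.75 leaning back on its stop. Hinge line along y at x = +27, z = 77.5 mm of the cooler: 75 mm of cover before it, 48 mm tail behind. If free, 2 to 5 N on the tail tips it (pressing before the hinge does nothing) and it stays where left; blocked, it gives under 1 mm
- cover_d (a joint): hinge angle of the rightmost cover (rad): 0 shut, grows as the ribbed tail goes down and the front edge up; 1.57 upright, 1.75 leaning back on its stop. Hinge line along y at x = +27, z = 77.5 mm of the cooler: 75 mm of cover before it, 48 mm tail behind. If free, 2 to 5 N on the tail tips it (pressing before the hinge does nothing) and it stays where left; blocked, it gives under 1 mm
- cover_a_pad (a point): press point on the ribs of the leftmost cover: top face, centre line (y = +120 mm of the cooler), 30 mm behind the hinge, 18 mm from its rear end; moves with the cover. Below it the box is hollow down to 16 mm above the bench: fingertips 28 mm below the cooler's top here tip a free cover to 0.9 to 1 rad, its front edge then 60 mm above the top
- cover_b_pad (a point): press point on the ribs of the second from left cover: top face, centre line (y = +40 mm of the cooler), 30 mm behind the hinge, 18 mm from its rear end; moves with the cover. Below it the box is hollow down to 16 mm above the bench: fingertips 28 mm below the cooler's top here tip a free cover to 0.9 to 1 rad, its front edge then 60 mm above the top
- cover_c_pad (a point): press point on the ribs of the third from left cover: top face, centre line (y = -40 mm of the cooler), 30 mm behind the hinge, 18 mm from its rear end; moves with the cover. Below it the box is hollow down to 16 mm above the bench: fingertips 28 mm below the cooler's top here tip a free cover to 0.9 to 1 rad, its front edge then 60 mm above the top
- cover_d_pad (a point): press point on the ribs of the rightmost cover: top face, centre line (y = -120 mm of the cooler), 30 mm behind the hinge, 18 mm from its rear end; moves with the cover. Below it the box is hollow down to 16 mm above the bench: fingertips 28 mm below the cooler's top here tip a free cover to 0.9 to 1 rad, its front edge then 60 mm above the top
- cover_slip_box: flat white box of cover slips, 78 x 32 x 10 mm, loose, lying along the strip in front of the right-hand covers; origin: centre of its underside
- tube_cap: orange screw cap of a 50 ml tube, 34 mm across, 14 mm high, loose, on the strip in front of the left-hand covers; origin: centre of its underside
- dropper_bottle: white plastic bottle, 36 mm across, 78 mm high, loose, on the bench at the right end of the cooler; origin: centre of its underside
- white_jar: white plastic jar, 60 mm across, 92 mm high, loose, on the bench behind the cooler; origin: centre of its underside
- sample_cup: clear sample cup, 44 mm across, 50 mm high, loose, on the bench behind the cooler; origin: centre of its underside
- cup_ring_cap: white ring cap of the sample cup, 47 mm across, 13 mm high, loose, on the bench behind the cooler; origin: centre of its underside
- timer: small bench timer, 50 x 46 x 11 mm, loose, on the bench at the right end of the cooler; origin: centre of its underside

How it is judged:
By the outcome, as a careful person would: the job done as asked, in the order asked, and still so for the second after the job is handed in, with the robot touching nothing.
It also fails if it takes over 51 s, if anything falls off the work surface, if the arm or the gripper's body presses on something with over 40 N, if the wrist force passes 120 N, or if a joint passes its speed limit or range.

## Working session

There is one attempt and no reset: what is moved stays moved. The work goes in short steps, each a Python script; the robot and the scene stay as the last script left them, time stands still between calls to the robot, and variables do not carry over. Pictures are saved under pics/ and viewed, on a budget of 10 in all, crops included, one or two more only if the job needs it, and the job is handed in when it is done.

```bash
mkdir -p pics; cat > h.py <<'E'
import numpy as np, cv2
from workcell import r, command_gripper, optics
def snap(n,f):
    im,d=optics.get_image(n); cv2.imwrite('pics/'+f+'.png',im[:,:,::-1]); np.savez('pics/'+f+'.npz',im=im,d=d); return im,d
def ray(n,uv,z):
    c=optics.camera_model(n); K,R,t=[np.array(c[k]) for k in('K','R','t')]
    o=-R.T@t; v=R.T@np.linalg.inv(K)@np.array([uv[0],uv[1],1.]); return o+v*(z-o[2])/v[2]
def proj(n,X):
    c=optics.camera_model(n); p=np.array(c['K'])@(np.array(c['R'])@np.array(X)+np.array(c['t'])); return p[:2]/p[2]
def cloud(n,d):
    c=optics.camera_model(n); K,R,t=[np.array(c[k]) for k in('K','R','t')]
    v,u=np.indices(d.shape); P=np.stack([(u-K[0,2])/K[0,0]*d,(v-K[1,2])/K[1,1]*d,d],-1)
    return (P-t)@R
E
python3 - <<'E'
from h import *
a,d=snap('top','t0'); b,e=snap('scene','s0')
P=cloud('top',d); 
m=(abs(P[...,2]-.08)<.006)&(d>0)
pts=P[m]; print(m.sum(),pts.min(0),pts.max(0),np.median(pts,0))
print(cv2.minAreaRect(pts[:,:2].astype(np.float32)))
print(r.read_state()); print(r.tip_extent)
cv2.imwrite('pics/both0.png',np.vstack([a,b])[:,:,::-1][:, :])
E
```

```text
22489 [ 0.21110276 -0.67763309  0.07400034] [1.04089513 0.20786354 0.08599679] [ 0.54916032 -0.24572588  0.0799216 ]
((0.6631801128387451, -0.3074192404747009), (0.9242783188819885, 0.7074247002601624), 76.46031951904297)
{'time_s': 0.1, 'joint_positions': array([-1.33601041e+00,  3.42668791e-01,  1.52491091e+00, -2.24016930e-05,
        1.27539038e+00, -1.45980642e-01]), 'dq': array([ 0.00289493, -0.00151841, -0.00230385,  0.00049996, -0.00068792,
        0.00086215]), 'tau': array([ 1.86731122e-03, -4.34446979e+01, -2.46491969e+01, -6.55030317e-05,
        4.75662178e-03, -2.40651616e-05]), 'eef_pos': array([ 0.19505692, -0.48707915,  0.25569095]), 'eef_rot': array([ 9.81930926e-01,  1.89238427e-01, -4.12734298e-05, -6.87557307e-04]), 'contact_force': array([-0.63090627,  0.07986206,  0.34825605]), 'torque': array([ 0.05421999, -0.00401056, -0.01277998]), 'grip_width': 0.08544499761492509}
0.025
```

View pics/t0.png

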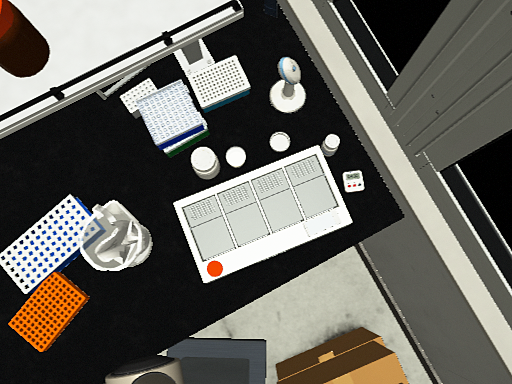

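View pics/s0.png

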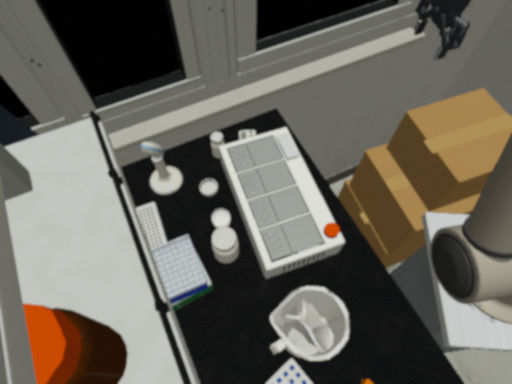

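The top view shows the cooler with corners near (175,203), (321,147), (352,220) and (204,281). The ribs face up-image (the back), and the cap is at (215,268). Next I fit the cooler pose.

```bash
python3 - <<'E'
from h import *
z=np.load('pics/t0.npz'); P=cloud('top',z['d']); im=z['im']
print([P[v,u].round(4) for u,v in [(262,210),(210,240),(180,205),(320,190)]])
m=((P[...,2]>.065)&(P[...,2]<.1)).astype(np.uint8)
m[:, :165]=0;m[:,360:]=0;m[:140]=0;m[290:]=0
n,l,st,_=cv2.connectedComponentsWithStats(m); k=1+st[1:,4].argmax(); m=l==k
v,u=np.nonzero(m); pts=np.array([ray('top',(a,b),.08) for a,b in zip(u,v)])
print(st[k]); print(cv2.minAreaRect(pts[:,:2].astype(np.float32)))
# grey covers
g=(m&(im.max(2)<232)&(im.max(2)-im.min(2).astype(int)<25)).astype(np.uint8)
g=cv2.morphologyEx(g,cv2.MORPH_OPEN,np.ones((3,3),np.uint8))
n,l,st,ce=cv2.connectedComponentsWithStats(g)
for k in range(1,n):
  if st[k,4]>200:
    v,u=np.nonzero(l==k); q=np.array([ray('top',(a,b),.08)[:2] for a,b in zip(u,v)],np.float32)
    print(st[k,4],q.mean(0),cv2.minAreaRect(q))
E
```

```text
[array([ 0.5411, -0.1498,  0.0781]), array([ 0.4727, -0.0393,  0.0789]), array([0.5474, 0.0298, 0.0774]), array([ 0.5884, -0.2758,  0.0798])]Traceback (most recent call last):
  File "<stdin>", line 7, in <module>
  File "h.py", line 6, in ray
    c=optics.camera_model(n); K,R,t=[np.array(c[k]) for k in('K','R','t')]
ValueError: time passes only in moves, steps and waits
```

```bash
cat > h.py <<'E'
import numpy as np, cv2
from workcell import r, command_gripper, optics
from functools import lru_cache
@lru_cache
def cam(n):
    c=optics.camera_model(n); return [np.array(c[k]) for k in('K','R','t')]
def snap(n,f):
    im,d=optics.get_image(n); cv2.imwrite('pics/'+f+'.png',im[:,:,::-1]); np.savez('pics/'+f+'.npz',im=im,d=d); return im,d
def rays(n,uv,z):
    K,R,t=cam(n); o=-R.T@t; uv=np.atleast_2d(uv).astype(float)
    v=np.c_[uv,np.ones(len(uv))]@np.linalg.inv(K).T@R
    return o+v*((z-o[2])/v[:,2])[:,None]
def cloud(n,d):
    K,R,t=cam(n)
    v,u=np.indices(d.shape); P=np.stack([(u-K[0,2])/K[0,0]*d,(v-K[1,2])/K[1,1]*d,d],-1)
    return (P-t)@R
E
python3 - <<'E'
from h import *
z=np.load('pics/t0.npz'); P=cloud('top',z['d']); im=z['im']
m=((P[...,2]>.065)&(P[...,2]<.1)).astype(np.uint8)
m[:, :165]=0;m[:,360:]=0;m[:140]=0;m[290:]=0
m=cv2.morphologyEx(m,cv2.MORPH_OPEN,np.ones((5,5),np.uint8))
n,l,st,_=cv2.connectedComponentsWithStats(m); k=1+st[1:,4].argmax(); m=l==k
f=lambda q:cv2.minAreaRect(rays('top',np.argwhere(q)[:,::-1],.08)[:,:2].astype(np.float32))
print(st[k],f(m))
g=(m&(im.max(2)<232)&(im.max(2).astype(int)-im.min(2)<25)).astype(np.uint8)
g=cv2.morphologyEx(g,cv2.MORPH_OPEN,np.ones((3,3),np.uint8))
n,l,st,ce=cv2.connectedComponentsWithStats(g)
for k in range(1,n):
  if st[k,4]>200: print(st[k,4],f(l==k))
print(cam('top')); print(r.read_state()['time_s'])
E
```

```text
[  175   146   177   137 13037] ((0.535839855670929, -0.15137982368469238), (0.18938003480434418, 0.3464339077472687), 23.75729751586914)
1814 ((0.5985103249549866, -0.25575461983680725), (0.12529826164245605, 0.07754874229431152), 23.786834716796875)
1751 ((0.5659292340278625, -0.18170025944709778), (0.12541010975837708, 0.07328709214925766), 23.910701751708984)
1695 ((0.5334656238555908, -0.1080765426158905), (0.12494567036628723, 0.07474305480718613), 23.885353088378906)
1581 ((0.5003283619880676, -0.03399302810430527), (0.12408813834190369, 0.07692010700702667), 23.830764770507812)
[array([[496.35659033,   0.        , 259.00224614],
       [  0.        , 496.35659033, 191.43624343],
       [  0.        ,   0.        ,   1.        ]]), array([[ 0.02693123, -0.99963419, -0.00248969],
       [-0.98574819, -0.02614323, -0.16618376],
       [ 0.16605787,  0.00692974, -0.98609166]]), array([-0.157602  ,  0.5829542 ,  1.07144578])]
0.1
```

```bash
cat >> h.py <<'E'
C=np.array([.5366,-.1508]); TH=np.deg2rad(23.85)
Q=[np.cos(TH/2),np.sin(TH/2),0,0]
Y=dict(a=.12,b=.04,c=-.04,d=-.12)
def W(x,y,h):
    "TCP for fingertips at cooler x,y and h above its top"
    c,s=np.cos(TH),np.sin(TH); return [C[0]+c*x-s*y,C[1]+s*x+c*y,.08+h+r.tip_extent]
E
python3 - <<'E'
from h import *
for k in Y:
  for x,h in [(.057,.06),(.057,-.03),(-.06,.09),(-.06,.04),(.035,.04)]:
    q=r.solve_ik(W(x,Y[k],h),Q); print(k,x,h,None if q is None else np.round(q,2))
command_gripper(0.0)
r.reach(W(.057,Y['d'],.05),Q)
for k in 'dcba':
    r.move_straight(W(.057,Y[k],.02),speed=.12)
    r.move_straight(W(.057,Y[k],.006),speed=.1)
    r.hold(.15); f0=r.read_state()['contact_force']
    hit=r.move_straight(W(.057,Y[k],-.007),speed=.015,max_force=7)
    s=r.read_state(); h=s['eef_pos'][2]-.105
    print(k,hit,h,(s['contact_force']-f0).round(1),s['time_s'],s['grip_width'])
    if not hit: break
    r.move_straight(W(.057,Y[k],.02),speed=.1)
snap('top','t1')
E
```

```text
a 0.057 0.06 [-0.18  0.46  1.61 -0.    1.07  0.98]
a 0.057 -0.03 [-0.18  0.58  1.7  -0.    0.86  0.98]
a -0.06 0.09 [-0.32  0.25  1.84 -0.    1.05  0.83]
a -0.06 0.04 [-0.32  0.32  1.91 -0.    0.91  0.83]
a 0.035 0.04 [-0.2   0.45  1.69 -0.    1.    0.96]
b 0.057 0.06 [-0.29  0.52  1.5  -0.    1.12  0.86]
b 0.057 -0.03 [-0.29  0.64  1.58 -0.    0.92  0.86]
b -0.06 0.09 [-0.45  0.33  1.72 -0.    1.09  0.71]
b -0.06 0.04 [-0.45  0.4   1.79 -0.    0.96  0.71]
b 0.035 0.04 [-0.32  0.52  1.58 -0.    1.05  0.84]
c 0.057 0.06 [-0.39  0.6   1.35 -0.    1.19  0.77]
c 0.057 -0.03 [-0.39  0.71  1.44 -0.    1.    0.77]
c -0.06 0.09 [-0.54  0.43  1.57 -0.    1.14  0.61]
c -0.06 0.04 [-0.54  0.48  1.63 -0.    1.02  0.61]
c 0.035 0.04 [-0.41  0.6   1.43 -0.    1.12  0.74]
d 0.057 0.06 [-0.47  0.7   1.17 -0.    1.27  0.69]
d 0.057 -0.03 [-0.47  0.79  1.26 -0.    1.09  0.69]
d -0.06 0.09 [-0.62  0.53  1.39 -0.    1.22  0.53]
d -0.06 0.04 [-0.62  0.58  1.45 -0.    1.11  0.53]
d 0.035 0.04 [-0.5   0.69  1.25 -0.    1.2   0.66]
d True -0.0001552184325086109 [-0.6  1.9  6. ] 4.1167 6.431676590695823e-05
c True -0.0002050746379455154 [-0.7 -0.   5.5] 6.2667 -0.00019987574824845546
b False -0.007066580850332391 [-1.9 -0.5  3. ] 8.9 -4.533719862519138e-05
```

Cover b rocks: about 3 N and 7 mm down, where c and d stopped firm at the surface. I press it well down, withdraw and look.

```bash
python3 - <<'E'
from h import *
y=Y['b']
print(r.move_straight(W(.057,y,-.029),speed=.04,max_force=25)); s=r.read_state(); print(s['eef_pos'][2]-.105,s['contact_force'])
r.move_straight(W(.057,y,.05),speed=.1)
r.move_straight(W(.057,y,.10),speed=.15)
r.move_straight(W(-.075,y,.10),speed=.15)
im,d=snap('scene','s1'); im2,d2=snap('top','t2')
c=lambda i:cv2.resize(i,(640,480)) 
cv2.imwrite('pics/v1.png',np.hstack([im[100:300,180:380],im2[120:320,150:350]])[:,:,::-1].repeat(2,0).repeat(2,1))
s=r.read_state(); print(s['time_s'],s['contact_force'])
E
```

```text
False
-0.02947434480815289 [ 0.3601884  -0.27245548 -0.53663154]
12.2083 [ 0.23283796 -0.03605994  0.41112859]
```

View pics/v1.png

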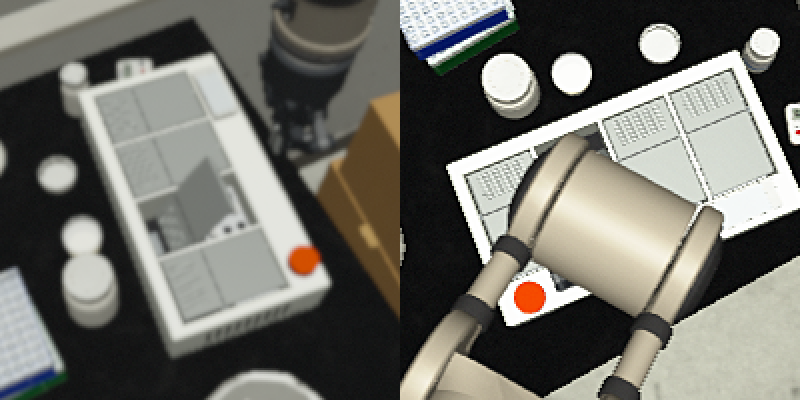

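Left half: cover b stands up with its front edge at about (205,160), and the gripper is in front of it. Cap, slip box and the items behind are in place. Now the push.

```bash
python3 - <<'E'
from h import *
y=Y['b']
r.move_straight(W(-.075,y,.036),speed=.12)
r.hold(.1)
print(r.move_straight(W(0,y,.036),speed=.06,max_force=15)); print(r.read_state()['contact_force'])
hit=r.move_straight(W(.045,y,.036),speed=.03,max_force=9)
s=r.read_state(); p=s['eef_pos'][:2]-C; print(hit,'x',p@[np.cos(TH),np.sin(TH)],s['contact_force'],s['time_s'])
r.move_straight(W(-.06,y,.036),speed=.12)
r.move_straight(W(-.06,y,.13),speed=.15)
im,d=snap('scene','s2')
cv2.imwrite('pics/v2.png',im[100:300,180:380][:,:,::-1].repeat(3,0).repeat(3,1))
P=cloud('scene',d); q=P[...,:2]-C; c,s_=np.cos(TH),np.sin(TH)
X=q@[c,s_]; Yc=q@[-s_,c]
m=(d>0)&(abs(Yc-y)<.03)&(P[...,2]>.09)&(P[...,2]<.16)&(X>-.03)&(X<.08)
print(m.sum()); A=np.polyfit(P[m][:,2]-.0775,X[m],1); print(A,np.arctan(A[0])+np.pi/2,P[m][:,2].max())
E
```

```text
False
[ 0.21403293 -0.69514472 -0.13014644]
True x 0.022238893681468835 [-3.200279   -2.15257138  2.57022885] 15.2583
179
[0.0518219 0.0343284] 1.6225719089003492 0.15315433234895284
```

View pics/v2.png

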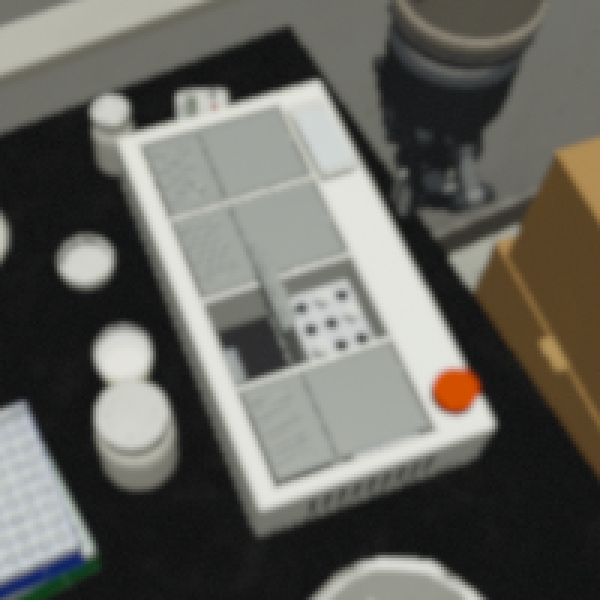

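The cover is up at or past upright: its edge is at (270,290) in the crop and everything else is unmoved. The fitted angle of 1.62 is too coarse to trust, so I push again with a higher limit to check it is on the stop.

```bash
python3 - <<'E'
from h import *
y=Y['b']
r.move_straight(W(-.06,y,.045),speed=.15)
r.move_straight(W(-.005,y,.045),speed=.1); r.hold(.15)
for f in (4,8,16):
    hit=r.move_straight(W(.045,y,.045),speed=.025,max_force=f)
    s=r.read_state(); p=s['eef_pos'][:2]-C; print(f,hit,'x',p@[np.cos(TH),np.sin(TH)],s['contact_force'],s['time_s'])
r.move_straight(W(-.06,y,.045),speed=.12)
r.move_straight(W(-.06,y,.14),speed=.15)
r.movej([-1.336,.342,1.524,0,1.275,-.146])
im,d=snap('scene','s3'); im2,d2=snap('top','t3')
cv2.imwrite('pics/v3.png',np.hstack([im[100:300,180:380],im2[120:320,150:350]])[:,:,::-1].repeat(2,0).repeat(2,1))
c,s_=np.cos(TH),np.sin(TH)
for n,d in (('scene',d),('top',d2)):
    P=cloud(n,d); q=P[...,:2]-C; X=q@[c,s_]; Yc=q@[-s_,c]
    m=(d>0)&(abs(Yc-y)<.03)&(P[...,2]>.09)&(P[...,2]<.16)&(X>-.03)&(X<.08)
    A=np.polyfit(P[m][:,2]-.0775,X[m],1); t=m&(P[...,2]>.143)
    print(n,m.sum(),A,np.arctan(A[0])+np.pi/2,P[m][:,2].max(),'top edge x',np.median(X[t]),np.median(P[t][:,2]))
E
```

```text
4 True x 0.023837551269179164 [-1.85470106  0.25630493  1.22998839] 19.675
8 True x 0.02378947248932165 [-0.24218502 -1.05900618  1.51068074] 19.9667
16 True x 0.02395869563509942 [-1.51521002 -1.9656205   2.07242482] 20.325
scene 177 [0.05683354 0.0340312 ] 1.6275687908966192 0.15391474104619665 top edge x 0.037219504275687626 0.14684398968584414
top 331 [0.14505096 0.02510575] 1.7148426623910855 0.1539428537366378 top edge x 0.036009636830291375 0.14676835613120864
```

View pics/v3.png

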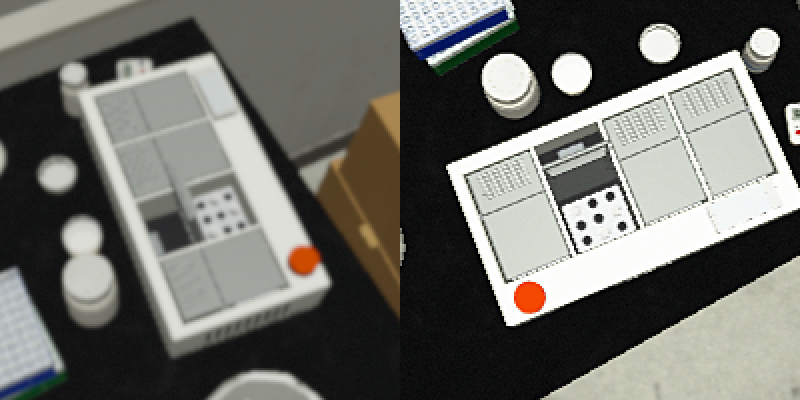

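At tip heights 36 and 45 mm the contact moved back from 22.2 to 23.8 mm. That slope is 0.18 rad past upright, so 1.75 rad. The position did not change as the force limit rose from 4 to 16 N, so the cover is on its stop. The picture shows the bay open and everything else in place.

```bash
python3 -c "
from h import *
r.finish_job()"
```

```text
the job is handed in; nothing more can be done
```

The unlocked cover was **b**, the second from the left. It is now fully open, leaning back on its stop, and the job is handed in.

- **Finding it:** I pressed the ribbed ends from the right. Covers d and c stayed firm at about 6 N, with under 1 mm of give. Cover b rocked at about 3 N, so I did not press cover a.
- **Opening it:** I pressed b's ribbed end 29 mm down, then pushed the raised front edge from the front right over to the back.
- **Final angle:** A second push stopped at the same place with force limits of 4, 8 and 16 N, so the cover is against its stop. Contact at two heights gives about 1.75 rad.
- **Disagreement:** Angles fitted from camera depth came out lower, 1.71 rad from the top camera and 1.63 rad from the scene camera. I trusted the contact measurement, because the depth fits include mixed pixels at the cover's edge.
- **Surroundings:** By eye in the last pictures, the cap, slip box, bottle, jar, cup, ring cap and timer had not moved. The arm was clear of everything, and the clock stood at 20.3 s shortly before the final retreat (limit 51 s).

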